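# Sort the reed blocks and stack the trays

### The arm

A 7-joint arm with a two-finger parallel gripper is mounted at the origin on the work surface. World frame = base frame: x ahead of the robot, y to its left, z up, the work surface at z = 0. Lengths are in mm, angles in rad, forces in N, time in s.
With the tool pointing down it reaches from about 400 to 875 mm from the base axis. Payload 4.4 kg.
Tool frame: the origin (TCP) lies midway between the tips of the shut fingers; the grasp point (between the pads) lies 19 mm behind it; z points along the fingers, y is the direction in which the jaws open and shut (so a half turn about z gives the same grasp; the last joint's range is limited). The gripper opens to 85 mm and grips with 20 to 120 N. Pads are 22 mm wide; open, the fingers measure 114 mm over their backs; the gripper's body (76 mm by 85 mm) begins 54 mm behind the grasp point. The pads swing forward as they close: fully open they stand 13 mm farther back than shut.
Start: joints at [1.139, 0.628, 0.038, 1.517, -0.027, 0.996, -0.02], TCP at [232.531, -606.999, 231.313] pointing down, gripper open.
Joint ranges: [-3.06, 3.06], [-0.37, 2.12], [-1.25, 1.32], [0.18, 2.47], [-1.1, 4.24], [0.23, 1.98], [-2.94, 2.94]. Speed limits (rad/s): [2.57, 2.57, 3.14, 3.14, 3.14, 3.14, 3.14].

### API

Orientations are given as [roll, pitch, yaw] about the fixed x, y, z axes, in that order (R = Rz(yaw) Ry(pitch) Rx(roll)).
In Python, from cell import ctrl, vision gives the robot as it stands.
- The arm moves only by the tool play_rows, never from a script. Its arguments are lists of equal length, an entry for each row: "slide": the shift along the tool's x, y, z in mm, a list of three; "turn": the turn about the tool's z in rad; "fingers": the opening, from 0 (shut) to 1 (fully open). A call has 1 to 5 rows; each row is the pose to reach, as a shift and turn from the pose measured when the call began, along the tool's axes at that moment; what a row does not reach only later rows make up. A row lasts 1/8 s, in which the tool goes at most 62.5 mm and 10.7 degrees, less where a joint would pass 70% of its speed; a pose out of reach is approached as far as the arm can. A call with a gripper value outside its range is refused whole. The fingers move at their own pace and stop on an object; the grip force is fixed at half the most. Time passes only in rows, so rows that repeat a pose let the fingers close. It gives the time, the measured TCP pose, the force and the opening at its end, in the units of the state.
- ctrl.read_state(): the state, without advancing time (a new reading comes with each control period).
- vision.get_image(name): name is "side" or "top" or "wrist"; returns (picture, depth): 400x640x3 uint8, blue, green, red; 400x640 float32, mm along the optical axis (not along the pixel's ray), 0 where there is no reading.
- vision.camera_params(name): a dict with "fx", "fy", "cx", "cy" (pixels), "dist_coeffs" ([k1, k2, p1, p2, k3] as OpenCV has them; the pictures are not rectified), "position" and "rotation" of the camera in the world. Camera axes: x right, y up, looking along -z (the intrinsics and any distortion apply to the point x, -y, -z); pixel columns grow to the right and rows downward; lengths in mm; the calibration is good to about 2 mm. A picture is of the moment at which its call begins: read the wrist's pose just before it. camera_params takes no time and is no camera call; for the wrist camera it gives the pose at the moment of the call.
- ctrl.finish_job(): hands the job in, once; it reports no verdict.
The state is a dict: "clock": time; "qpos": joint angles; "qd": joint speeds; "tau": joint torques, N m; "eef_pos": TCP position; "tool_rot": TCP orientation; "force": force on the tool from outside, world axes, zero at the start; "torque": the same for the moment, N m; "width": finger opening in mm.
Only numpy, scipy, OpenCV 4.12 (cv2) and the standard library are available. Lean on these libraries where they do the work, as an engineer would, in place of code of your own. Each camera call takes 0.05 s, during which the arm holds its last target.

### The job

Two accordion reed blocks are on the wrong trays: the one tall reed block belongs on the bottom tray with the four corner posts, and both low ones belong on the carrying tray with the handle. Change the two over, keeping every block upright (the cork-faced wooden block is free to park on), so that each block stands centred on, and in line with, a cork strip of its tray. Finish with the loaded carrying tray stacked on the bottom tray, all four pins fully home in the sockets of the posts, and leave the keys, the button lifter and the funnel stand alone.

Things in the scene. Friction and masses are not known exactly. Their poses are not given: they have to be found in the camera images.
- tall_mid (a point): Tall reed block, 150 x 40 x 62 mm high, 0.32 kg: wood with aluminium reed plates on both flanks, standing on a cork strip of the carrying tray. Hold it across the bare wooden pillar amid its length (36 mm long, full height and width, 2 mm proud of the plates). Point: its centre, 31 mm above its underside; x along its length, z up. Same either way round.
- low_a_mid (a point): Low reed block, 120 x 28 x 42 mm high, 0.15 kg, built like the tall one with the same bare pillar; at the start on the bottom tray's cork strip, where it does not belong. Point: its centre, 21 mm above its underside; x along its length, z up. Same either way round.
- low_b_mid (a point): Second low reed block, twin of the other (120 x 28 x 42 mm, 0.15 kg), already on a cork strip of the carrying tray beside the tall block, the handle between them. Point: its centre, 21 mm above its underside; x along its length. The low blocks may end on either strip.
- carry_grip (a point): Carrying tray, 0.3 kg empty: board 204 (x) x 188 mm on 4 pins. Point: centre of its handle bar (along x, 12 wide, 22 high, clear below between end posts at x +-78). From it: cork strips 160 x 48 along x at y +-64, tops 53 mm lower; board underside 63 lower; pins 8 mm thick, tapered, at x +-88, y +-80, tips 77 lower. Rim 6 mm above the cork, cut away amid the long sides.
- base_tray: Bottom tray, does not slide: board 204 (x) x 188 mm, corner posts 28 mm square at x +-88, y +-80, 84 mm high, each with a socket in its top, 13 mm square, 18 deep, chamfered. Cork strip 160 x 48 along x in the middle, top 12 mm up. Origin: centre of underside. The carrying tray fits either way round; fully home its board lies on the posts, its bar centre 147 mm up.
- cork_block: Cork-faced wooden block, does not move: dark wood 170 (x) x 90 mm, its flat cork top 39 mm above the bench, free to park a reed block on. Origin: centre of its underside; x along its length.
- funnel_stand: Bystander: ring stand with a small brass funnel over a glass vial, on a dark base 110 x 80 mm, 177 mm high, to the right of the work; fixed. Origin: centre of its underside.
- key_1: Bystander: loose sky-blue celluloid piano key, 106 x 19 x 12 mm, lying beyond the trays. Origin: centre of its underside; x along its length.
- key_2: Bystander: second loose sky-blue celluloid key, 106 x 19 x 12 mm, notched on the other side, beyond the trays. Origin: centre of its underside; x along its length.
- lifter: Bystander: loose chrome button lifter, 12 mm thick handle and forked tip, 155 mm long, beyond the trays. Origin: under its middle; x towards the fork.
Not all that is in view belongs to the job. What is shaped like the part that bears low_a_mid but orange is not meant. What is shaped like the part that bears tall_mid but orange is not meant.

How it is judged (in metres and radians):
At the end, for the whole second after the job is handed in: Tall block upright on the bottom tray's strip, a low block on each strip of the carrying tray (15 mm along, 13 mm across, 11 degrees); carrying tray level on the bottom tray within 6 mm and 3 degrees, board down on the posts within 4 mm, pins in sockets; all released and at rest (x of tall_mid in the frame of base_tray between -0.015 and 0.015 m and y of tall_mid in the frame of base_tray between -0.013 and 0.013 m and z of tall_mid in the frame of base_tray between 0.037 and 0.049 m and angle between tall_mid's own z axis and vertical below 0.1 rad and angle between the x axis of tall_mid and the x axis of base_tray, either way round below 0.2 rad and ((x of low_a_mid in the frame of carry_grip between -0.015 and 0.015 m and y of low_a_mid in the frame of carry_grip between 0.051 and 0.077 m and z of low_a_mid in the frame of carry_grip between -0.038 and -0.026 m and angle between each of low_a_mid, low_b_mid's own z axis and vertical below 0.1 rad and angle between the x axis of each of low_a_mid, low_b_mid and the x axis of carry_grip, either way round below 0.2 rad and x of low_b_mid in the frame of carry_grip between -0.015 and 0.015 m and y of low_b_mid in the frame of carry_grip between -0.077 and -0.051 m and z of low_b_mid in the frame of carry_grip between -0.038 and -0.026 m) or (x of low_b_mid in the frame of carry_grip between -0.015 and 0.015 m and y of low_b_mid in the frame of carry_grip between 0.051 and 0.077 m and z of low_b_mid in the frame of carry_grip between -0.038 and -0.026 m and angle between each of low_b_mid, low_a_mid's own z axis and vertical below 0.1 rad and angle between the x axis of each of low_b_mid, low_a_mid and the x axis of carry_grip, either way round below 0.2 rad and x of low_a_mid in the frame of carry_grip between -0.015 and 0.015 m and y of low_a_mid in the frame of carry_grip between -0.077 and -0.051 m and z of low_a_mid in the frame of carry_grip between -0.038 and -0.026 m)) and x of carry_grip in the frame of base_tray between -0.006 and 0.006 m and y of carry_grip in the frame of base_tray between -0.006 and 0.006 m and z of carry_grip in the frame of base_tray between 0.143 and 0.151 m and angle between the x axis of carry_grip and the x axis of base_tray, either way round below 0.06 rad and angle between carry_grip's own z axis and vertical below 0.03 rad and linear speed of each of tall, low_a, low_b, carry_tray below 0.02 m/s); the robot touches nothing.
It fails at once if a reed block tipped over (angle between any of tall_mid, low_a_mid, low_b_mid's own z axis and vertical above 0.8 rad).
It fails at once if a key or the button lifter moved by more than 25 mm (distance of any of key_1, key_2, lifter from where it was at the start of the episode above 0.025 m).
It fails at once if the funnel stand pushed (contact force between funnel_stand and anything else above 5 N).
It also fails if it takes over 134 s, if anything falls off the work surface, if the arm or the gripper's body presses on something with over 40 N, if the wrist force passes 120 N, or if a joint passes its speed limit or range.

## Working session

There is one attempt and no reset: what is moved stays moved. The work goes in short steps, Python scripts to look and compute and a tool call to move; the robot and the scene stay as the last step left them, time stands still between calls to the robot, and variables do not carry over. Pictures are saved under pics/ and viewed, and the job is handed in when it is done.

Besides the shell and the picture viewer there is one more tool, called as name(argument=value, ...), one argument or row to a line, values as JSON. play_rows: Moves the arm, as the interface text tells. Its arguments: {"type":"object","properties":{"slide":{"type":"array"},"turn":{"type":"array"},"fingers":{"type":"array"}},"required":["slide","turn","fingers"]}

```bash
ls; mkdir -p pics; python3 - <<'E'
from cell import ctrl, vision
import cv2
print(ctrl.read_state())
for n in ("top","side","wrist"):
    p,d=vision.get_image(n); cv2.imwrite(f"pics/{n}0.png",p); 
    import numpy as np; np.save(f"pics/{n}0.npy",d)
    print(n,vision.camera_params(n))
E
```

```text
pics
{'clock': 0.0, 'qpos': array([ 1.13919954,  0.62931366,  0.03843904,  1.51837894, -0.02702108,
        0.99630246, -0.01998322]), 'qd': array([-0.00160337,  0.00065066,  0.00253965, -0.0011024 , -0.00181496,
        0.0010083 , -0.00016337]), 'tau': array([-5.59066175e-04, -5.63427043e+01,  1.22558691e+00, -1.93455309e+01,
        1.08634197e-02,  1.06079289e-02, -2.38655576e-05]), 'eef_pos': array([ 232.30982441, -606.39425087,  230.40657661]), 'tool_rot': array([-3.13970790e+00,  4.07178860e-06,  3.65804207e-01]), 'force': array([-0.64983081, -0.19427479,  0.29462491]), 'torque': array([-0.00271429, -0.01287532,  0.01837121]), 'width': 84.9993424913808}
top {'fx': 413.13740836480036, 'fy': 413.13740836480036, 'cx': 312.9766714539237, 'cy': 195.07374949904872, 'dist_coeffs': array([-0.00185726,  0.        ,  0.        ,  0.        ,  0.        ]), 'position': array([ 463.3547364 ,    4.0530718 , 1235.15324992]), 'rotation': array([ 0.0894057 ,  0.00397743, -1.58276081])}
side {'fx': 417.50825886117343, 'fy': 417.50825886117343, 'cx': 325.6846750999364, 'cy': 202.35688063105778, 'dist_coeffs': array([0.02842478, 0.        , 0.        , 0.        , 0.        ]), 'position': array([388.94596263, 782.94475247, 881.06915426]), 'rotation': array([ 0.7855123 , -0.01750969, -2.88019295])}
wrist {'fx': 297.74538274102696, 'fy': 297.74538274102696, 'cx': 316.30642449698627, 'cy': 195.06191881486708, 'dist_coeffs': array([-0.04753546,  0.        ,  0.        ,  0.        ,  0.        ]), 'position': array([ 302.3538689 , -578.61235567,  372.98111304]), 'rotation': array([-0.30327328,  0.00137566, -1.20629083])}
```

View pics/top0.png

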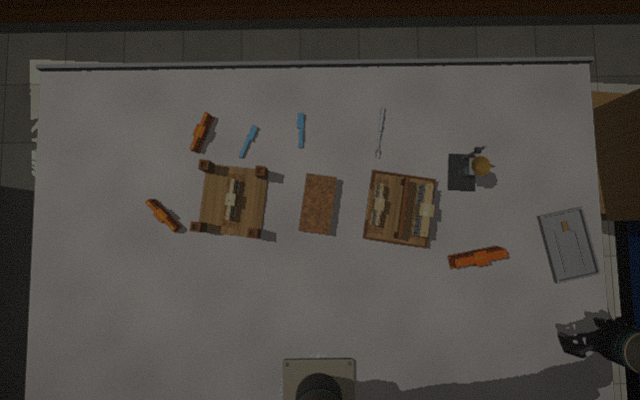

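View pics/side0.png

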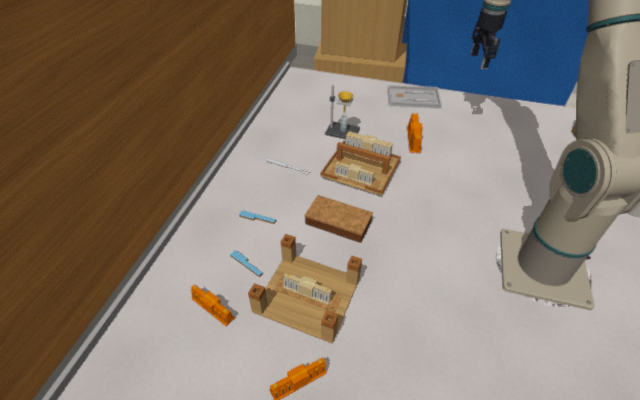

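View pics/wrist0.png

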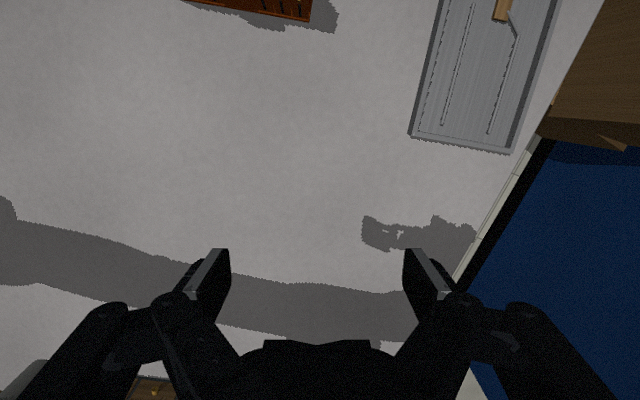

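```bash
cat > h.py <<'E'
import numpy as np, cv2
from scipy.spatial.transform import Rotation as R
from cell import ctrl, vision
def cloud(d,c):
    h,w=d.shape; u,v=np.meshgrid(np.arange(w),np.arange(h))
    K=np.array([[c['fx'],0,c['cx']],[0,c['fy'],c['cy']],[0,0,1]])
    n=cv2.undistortPoints(np.stack([u,v],-1).reshape(-1,1,2).astype(float),K,np.array(c['dist_coeffs'])).reshape(h,w,2)
    P=np.stack([n[...,0]*d,-n[...,1]*d,-d],-1)
    W=P@R.from_euler('xyz',c['rotation']).as_matrix().T+np.array(c['position'])
    W[d<=0]=np.nan
    return W
def grab(name,save=None):
    s=ctrl.read_state(); c=vision.camera_params(name); p,d=vision.get_image(name)
    if save: cv2.imwrite(f"pics/{save}.png",p)
    return p,d,c,cloud(d,c),s
def rect(pts):
    (cx,cy),(w,h),a=cv2.minAreaRect(np.asarray(pts,np.float32)[:,:2]); 
    if w<h: w,h,a=h,w,a-90
    return np.round([cx,cy,w,h,(a+90)%180-90],1)
def ori(xyz):  # tool shift for world delta etc
    s=ctrl.read_state(); M=R.from_euler('xyz',s['tool_rot']).as_matrix()
    return M.T@(np.array(xyz)-s['eef_pos'])
E
python3 - <<'E'
from h import *
c=vision.camera_params('top'); d=np.load('pics/top0.npy'); W=cloud(d,c)
p=cv2.imread('pics/top0.png')
def sub(x0,x1,y0,y1): return W[y0:y1,x0:x1].reshape(-1,3)
for nm,b in dict(bench=(100,140,280,320),base=(185,275,150,245),cork=(296,345,168,242),carry=(358,442,163,252)).items():
    q=sub(*b); q=q[~np.isnan(q[:,0])]
    print(nm,np.percentile(q[:,2],[1,10,50,90,99]).round(1))
    hs,e=np.histogram(q[:,2],bins=np.arange(-5,150,5)); print(dict(zip(e[:-1].astype(int),hs)))
    z=q[q[:,2]>4]; 
    if nm!='bench': print(rect(z))
cv2.imwrite('pics/crop.png',cv2.resize(p[140:260,180:450],None,fx=2.9,fy=2.9,interpolation=cv2.INTER_CUBIC))
E
```

```text
bench [-5.1 -2.3  1.   4.1  6.4]
{np.int64(-5): np.int64(548), np.int64(0): np.int64(957), np.int64(5): np.int64(74), np.int64(10): np.int64(0), np.int64(15): np.int64(0), np.int64(20): np.int64(0), np.int64(25): np.int64(0), np.int64(30): np.int64(0), np.int64(35): np.int64(0), np.int64(40): np.int64(0), np.int64(45): np.int64(0), np.int64(50): np.int64(0), np.int64(55): np.int64(0), np.int64(60): np.int64(0), np.int64(65): np.int64(0), np.int64(70): np.int64(0), np.int64(75): np.int64(0), np.int64(80): np.int64(0), np.int64(85): np.int64(0), np.int64(90): np.int64(0), np.int64(95): np.int64(0), np.int64(100): np.int64(0), np.int64(105): np.int64(0), np.int64(110): np.int64(0), np.int64(115): np.int64(0), np.int64(120): np.int64(0), np.int64(125): np.int64(0), np.int64(130): np.int64(0), np.int64(135): np.int64(0), np.int64(140): np.int64(0)}
base [-4.2 -1.1  8.  44.4 86. ]
{np.int64(-5): np.int64(1405), np.int64(0): np.int64(2313), np.int64(5): np.int64(1291), np.int64(10): np.int64(2147), np.int64(15): np.int64(278), np.int64(20): np.int64(41), np.int64(25): np.int64(38), np.int64
[... 365 characters left out ...]
64(95): np.int64(0), np.int64(100): np.int64(0), np.int64(105): np.int64(0), np.int64(110): np.int64(0), np.int64(115): np.int64(0), np.int64(120): np.int64(0), np.int64(125): np.int64(0), np.int64(130): np.int64(0), np.int64(135): np.int64(0), np.int64(140): np.int64(0)}Traceback (most recent call last):
  File "<stdin>", line 10, in <module>
  File "h.py", line 17, in rect
    (cx,cy),(w,h),a=cv2.minAreaRect(np.asarray(pts,np.float32)[:,:2]);
                    ~~~~~~~~~~~~~~~^^^^^^^^^^^^^^^^^^^^^^^^^^^^^^^^^^
cv2.error: OpenCV(4.12.0) /io/opencv/modules/imgproc/src/convhull.cpp:143: error: (-215:Assertion failed) total >= 0 && (depth == CV_32F || depth == CV_32S) in function 'convexHull'
```

```bash
sed -i 's/np.asarray(pts,np.float32)\[:,:2\])/np.ascontiguousarray(np.asarray(pts)[:,:2],np.float32))/' h.py
python3 - <<'E'
from h import *
c=vision.camera_params('top'); d=np.load('pics/top0.npy'); W=cloud(d,c)
p=cv2.imread('pics/top0.png')
cv2.imwrite('pics/crop.png',cv2.resize(p[140:260,180:450],None,fx=2.9,fy=2.9,interpolation=cv2.INTER_CUBIC))
def comps(x0,x1,y0,y1,z0,z1,mn=8):
    Z=cv2.medianBlur(W[...,2].astype(np.float32),3)
    m=np.zeros(Z.shape,np.uint8); m[y0:y1,x0:x1]=((Z>z0)&(Z<z1))[y0:y1,x0:x1]
    n,l,st,ce=cv2.connectedComponentsWithStats(m)
    for i in range(1,n):
        if st[i,4]>=mn: print('  ',st[i,4],ce[i].round(1),W[l==i].mean(0).round(1),rect(W[l==i]))
print('posts');comps(185,275,150,245,78,95)
print('lowA');comps(185,275,150,245,45,62,20)
print('cork');comps(296,345,168,242,30,50,50)
print('carry hi');comps(358,442,163,252,80,95,20)
print('carry mid');comps(358,442,163,252,60,74,20)
print('carry outline');comps(358,442,163,252,17,100,20)
E
```

```text
posts
   90 [203.2 164.6] [656.7 316.1  83.6] [656.1 316.4  29.3  27.6  87.1]
   86 [259.3 170.9] [636.8 157.7  83.8] [637.2 157.8  28.4  27.6  80.8]
   91 [194.5 226.8] [482.2 338.1  83.6] [482.6 338.8  29.4  27.3  81.7]
   88 [251.5 233.1] [462.8 179.3  83.7] [462.4 179.   28.7  27.6  78.5]
lowA
   21 [209.4 168.3] [650.8 306.1  53.4] [649.9 306.7  30.8  14.1 -43.3]
   294 [229.8 199.4] [559.9 246.6  52.9] [559.8 247.7 119.3  30.3 -11.5]
cork
   1809 [316.8 204.1] [544.3  -3.2  40. ] [545.1  -3.3 170.1  90.   -8.8]
carry hi
   293 [402.7 207.4] [ 529.  -241.5   87.8] [ 529.  -242.6  172.3   13.8   -9.2]
   558 [425.5 210.2] [ 520.5 -305.    86.2] [ 520.3 -308.7  149.9   47.7  -16.5]
carry mid
   273 [378.4 205. ] [ 537.8 -177.6   65.7] [ 539.2 -178.3  117.7   29.4   -5.4]
   30 [421.3 191.9] [ 573.3 -299.8   68.2] [ 571.8 -300.1   49.1    4.4   -8. ]
   54 [417.2 221.1] [ 491.  -285.6   66.9] [ 495.1 -286.4   92.2    7.1   -2.1]
carry outline
   4541 [398.7 208.9] [ 527.4 -239.    42.4] [ 531.1 -246.7  210.3  196.7   -9.3]
```

View pics/crop.png

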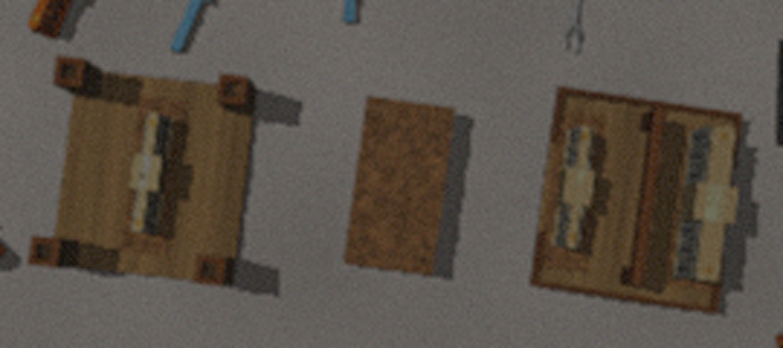

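```bash
cat >> h.py <<'E'
def go(x,y,z,yawdeg=None):
    s=ctrl.read_state(); yaw=s['tool_rot'][2]
    t=0 if yawdeg is None else -(np.radians(yawdeg)-yaw)
    t=(t+np.pi/2)%np.pi-np.pi/2
    sh=ori([x,y,z]); n=np.linalg.norm(sh)/62.5
    print('t',round(s['clock'],2),'slide',sh.round(1),'turn',round(t,3),'rows',round(max(n,abs(t)/0.187),2),'q',s['qpos'].round(2))
E
python3 -c "
from h import *
go(500,-240,260,-9)"
```

```text
t 0.15 slide [ 381.  -246.6  -29.1] turn 0.523 rows 7.28 q [ 1.14  0.63  0.04  1.52 -0.03  1.   -0.02]
```

play_rows(
  slide=[
    [54,-35,-14],
    [108,-70,-28],
    [163,-105,-42],
    [218,-140,-56],
    [272,-176,-69],
  ],
  turn=[0.1,0.2,0.3,0.42,0.523],
  fingers=[1,1,1,1,1],
)

```text
clock: 0.78
eef_pos: [413.7, -358.2, 296.4]
tool_rot: [-3.14, 0.001, -0.161]
force: [1.1, -0.6, -0.5]
width: 85.2
```

```bash
python3 -c "
from h import *
go(490,-240,300,-9)"
```

```text
t 0.78 slide [  56.4 -128.9   -3.4] turn -0.004 rows 2.25 q [ 0.55  0.41  0.17  1.72 -0.08  1.01 -0.99]
```

play_rows(
  slide=[
    [25,-56,-2],
    [50,-112,-3],
    [56,-129,-3],
    [56,-129,-3],
  ],
  turn=[0,0,0,0],
  fingers=[1,1,1,1],
)

```text
clock: 1.27
eef_pos: [489.9, -238.9, 299.3]
tool_rot: [-3.14, 0.001, -0.158]
force: [-1.7, -1.3, -0.9]
width: 85.7
```

```bash
cat > w.py <<'E'
from h import *
import sys
n=sys.argv[1]
p,d,c,W,s=grab('wrist',n); np.savez(f'pics/{n}.npz',W=W)
print(s['clock'],s['eef_pos'].round(1),s['tool_rot'].round(3),s['force'].round(1),c['position'].round(1))
E
python3 w.py wc1
```

```text
1.275 [ 489.9 -238.9  299.3] [-3.14e+00  1.00e-03 -1.58e-01] [-1.7 -1.3 -0.9] [ 564.1 -250.3  441.6]
```

View pics/wc1.png

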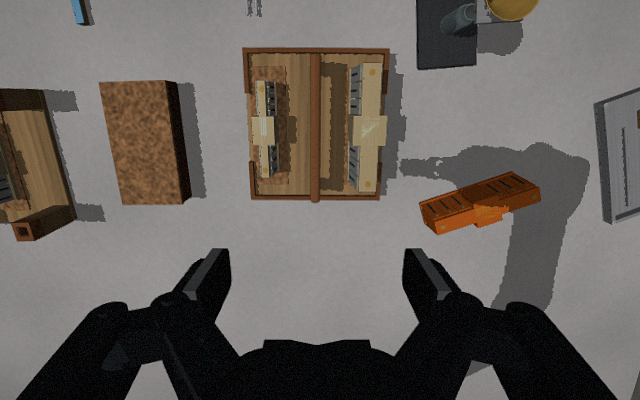

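The carrying tray spans about (245–388, 48–200): low_b is at (264,128), the bar at (315,127) and the tall block at (368,127). The orange look-alike at (480,203) is not meant.

```bash
cat >> h.py <<'E'
def comps(W,x0,x1,y0,y1,z0,z1,mn=30):
    Z=cv2.medianBlur(np.nan_to_num(W[...,2],nan=-99).astype(np.float32),3)
    m=np.zeros(Z.shape,np.uint8); m[y0:y1,x0:x1]=((Z>z0)&(Z<z1))[y0:y1,x0:x1]
    m=cv2.morphologyEx(m,cv2.MORPH_OPEN,np.ones((3,3)))
    n,l,st,ce=cv2.connectedComponentsWithStats(m)
    for i in range(1,n):
        if st[i,4]>=mn:
            q=W[l==i]; lo,hi=np.percentile(q[:,2],[5,95]); print('  ',st[i,4],ce[i].round(0),'z',q[:,2].mean().round(1),rect(q))
E
python3 - <<'E'
from h import *
W=np.load('pics/wc1.npz')['W']
print('bench',np.nanmedian(W[210:240,260:380,2]))
for r in [(81,96),(60,72),(26,36),(18,26)]: print(r);comps(W,235,400,40,210,*r)
print('cork');comps(W,95,195,70,210,33,46)
E
```

```text
bench -0.07535619591808995
(81, 96)
   1476 [315. 125.] z nan [ 530.3 -243.5  173.    10.1   -9.9]
   2914 [369. 127.] z nan [ 521.  -314.   148.4   36.3   -8.9]
(60, 72)
   1330 [263. 129.] z nan [ 540.7 -178.5  117.2   26.3  -18.2]
(26, 36)
   1229 [317.  58.] z nan [ 604.  -252.   194.3   54.9   80.5]
   48 [350.  82.] z 31.2 [ 581.8 -297.7   17.8    3.8   -9.4]
   121 [275.  98.] z 31.4 [ 577.6 -196.1   40.6    5.1   -8.7]
   74 [278. 159.] z nan [ 496.5 -184.3   30.5    3.6   -8.1]
   433 [271. 191.] z 29.7 [ 463.3 -180.6   88.3   53.3   78.6]
   30 [348. 166.] z 31.6 [ 471.3 -279.8   14.1    2.3   -8.5]
   433 [359. 192.] z nan [ 447.9 -280.7   87.4   55.5   81. ]
(18, 26)
   6582 [284. 121.] z nan [ 537.6 -195.7  193.3   79.4   -9.9]
   4515 [338. 120.] z nan [ 522.2 -289.8  194.2   80.    -9.8]
   74 [382. 103.] z 21.4 [ 548.2 -337.6   25.     5.1  -10.4]
   33 [380. 153.] z nan [ 481.2 -328.    14.9    3.4   -5.9]
cork
   8052 [142. 141.] z nan [550.2   9.5 168.9 117.6  -9.3]
```

```bash
python3 -c "
from h import *
go(505,254,240,-8)"
```

```text
t 1.32 slide [ -63.4 -491.    59.6] turn -0.022 rows 7.98 q [ 0.31  0.41  0.14  1.72 -0.07  1.02 -1.26]
```

play_rows(
  slide=[
    [-8,-62,0],
    [-16,-124,5],
    [-24,-186,10],
    [-32,-248,20],
    [-40,-309,30],
  ],
  turn=[0,0,0,0,0],
  fingers=[0.7,0.7,0.7,0.7,0.7],
)

```text
clock: 1.95
eef_pos: [499.3, 68.1, 269.6]
tool_rot: [3.141, 0.0, -0.166]
force: [1.4, 0.0, 0.7]
width: 59.9
```

```bash
python3 -c "
from h import *
go(505,254,240,-8)"
```

```text
t 1.95 slide [ -25.1 -184.3   29.5] turn -0.027 rows 3.01 q [-0.24  0.37  0.06  1.87 -0.03  0.9  -1.9 ]
```

play_rows(
  slide=[
    [-8,-60,10],
    [-16,-120,20],
    [-25,-182,29],
    [-25,-184,29],
    [-25,-184,29],
  ],
  turn=[0,-0.01,-0.027,-0.027,-0.027],
  fingers=[0.65,0.65,0.65,0.65,0.65],
)

```text
clock: 2.58
eef_pos: [506.0, 250.8, 240.2]
tool_rot: [3.138, 0.0, -0.143]
force: [-0.5, -0.1, -0.1]
width: 55.8
```

```bash
python3 w.py wb1; python3 - <<'E'
from h import *
print(ctrl.read_state()['qpos'].round(2))
W=np.load('pics/wb1.npz')['W']
print('bench',np.nanmedian(W[250:300,280:360,2]))
for r in [(78,92),(48,60),(-3,16)]: print(r);comps(W,120,520,0,250,*r)
E
```

```text
2.575 [506.  250.8 240.2] [ 3.138  0.    -0.143] [-0.5 -0.1 -0.1] [580.3 241.3 382.6]
[-0.53  0.49  0.03  1.75 -0.01  0.9  -2.21]
bench -0.3434111322621902
(78, 92)
   919 [397.  23.] z nan [639.1 157.6  28.4  28.   -6.6]
   911 [222.  26.] z nan [658.7 316.3  28.9  28.9  81.7]
   559 [387. 205.] z nan [464.6 179.8  27.7  27.6  -6.8]
   583 [239. 208.] z nan [484.8 338.4  28.1  27.4  82.4]
(48, 60)
   1673 [312. 119.] z nan [559.7 247.8 123.1  25.4 -16.5]
   33 [389. 186.] z nan [476.9 170.4  13.2   0.8  84. ]
   54 [242. 189.] z 54.4 [498.1 338.9  22.2   1.1  84.1]
(-3, 16)
   83267 [313. 126.] z nan [nan nan nan  0. nan]
```

View pics/wb1.png

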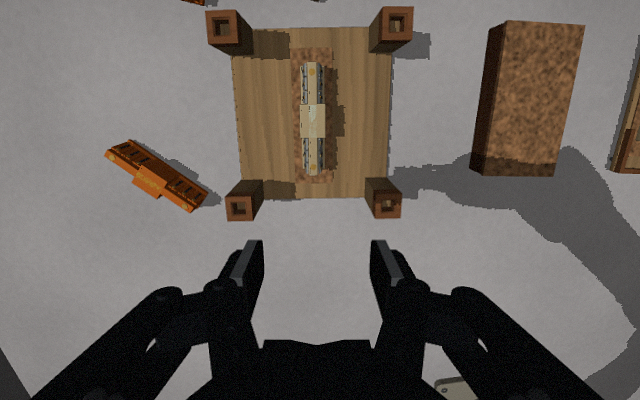

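```bash
cat >> h.py <<'E'
def pca(W,x0,x1,y0,y1,z0,z1):
    q=W[y0:y1,x0:x1].reshape(-1,3); q=q[(q[:,2]>z0)&(q[:,2]<z1)]
    m,v=cv2.PCACompute(q[:,:2].astype(np.float32),None); a=np.degrees(np.arctan2(v[0,1],v[0,0])); a=(a+90)%180-90
    pr=(q[:,:2]-m)@v.T; e=np.percentile(pr,[.5,99.5],axis=0); mid=m[0]+e.mean(0)@v
    print('mean',m.round(1),'mid',mid.round(1),'ang',a.round(1),'ext',(e[1]-e[0]).round(1),'z',np.median(q[:,2]).round(1),len(q))
E
python3 - <<'E'
from h import *
W=np.load('pics/wb1.npz')['W']
pca(W,285,345,45,195,48,60)
W=np.load('pics/wc1.npz')['W']
pca(W,345,390,50,200,80,96)
pca(W,250,280,60,190,58,74)
pca(W,300,330,40,205,82,96)
go(560,247.5,130,-8)
E
```

```text
mean [[563.7 246.9]] mid [561.6 247.2] ang -7.7 ext [118.1  27.2] z 53.8 1727
mean [[ 525.9 -306.5]] mid [ 522.5 -306.3] ang -8.3 ext [147.9  38.4] z 85.7 2960
mean [[ 542.4 -179.4]] mid [ 540.5 -178.8] ang -8.8 ext [117.5  27.8] z 65.5 1501
mean [[ 537.3 -244.2]] mid [ 530.2 -242.9] ang -9.3 ext [170.9  11.7] z 87.5 1474
t 2.62 slide [ 53.6  -5.3 110.5] turn -0.004 rows 1.97 q [-0.53  0.49  0.03  1.75 -0.01  0.9  -2.21]
```

play_rows(
  slide=[
    [28,-3,40],
    [55,-4,90],
    [55,-4,150],
    [55,-4,205],
    [55,-4,221],
  ],
  turn=[0,0,0,0,0],
  fingers=[0.65,0.65,0.65,0.65,0.65],
)

```text
clock: 3.25
eef_pos: [559.8, 241.4, 16.7]
tool_rot: [3.134, 0.004, -0.148]
force: [-0.5, -0.7, 1.4]
width: 55.9
```

```bash
python3 -c "
from h import *
go(561.6,247.2,18,-7.7)"
```

```text
t 3.25 slide [ 0.9 -6.  -1.3] turn -0.013 rows 0.1 q [-0.47  0.86  0.02  1.77 -0.02  0.52 -2.16]
```

play_rows(
  slide=[
    [1,-6,-1],
    [1,-6,-1],
    [1,-6,-1],
  ],
  turn=[-0.01,-0.01,-0.01],
  fingers=[0.65,0.65,0.65],
)

```text
clock: 3.62
eef_pos: [563.2, 247.8, 19.9]
tool_rot: [3.136, 0.001, -0.138]
force: [0.0, -0.4, -0.1]
width: 55.7
```

play_rows(
  slide=[
    [0,0,0],
    [0,0,0],
    [0,0,0],
    [0,0,0],
    [0,0,0],
  ],
  turn=[0,0,0,0,0],
  fingers=[0.2,0.2,0.2,0.2,0.2],
)

```text
clock: 4.25
eef_pos: [564.1, 248.2, 21.3]
tool_rot: [3.137, -0.001, -0.138]
force: [-0.7, -0.9, 6.2]
width: 27.2
```

```bash
python3 w.py wg1;python3 -c "
from h import *
go(545,-3,120,-9)"
```

```text
4.25 [564.1 248.2  21.3] [ 3.137e+00 -1.000e-03 -1.380e-01] [-0.7 -0.9  6.2] [638.2 239.2 163.8]
t 4.3 slide [ 15.7 251.9 -97.5] turn 0.019 rows 4.33 q [-0.47  0.86  0.02  1.75 -0.02  0.53 -2.16]
```

View pics/wg1.png

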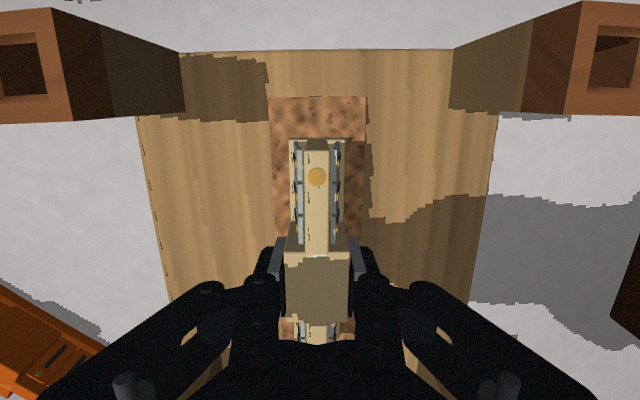

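play_rows(
  slide=[
    [0,0,-30],
    [0,0,-75],
    [0,10,-105],
    [2,50,-110],
    [6,110,-110],
  ],
  turn=[0,0,0,0,0.01],
  fingers=[0.2,0.2,0.2,0.2,0.2],
)

```text
clock: 4.92
eef_pos: [555.3, 140.3, 132.9]
tool_rot: [3.139, -0.004, -0.143]
force: [1.3, -0.8, -1.2]
width: 27.2
```

```bash
python3 -c "
from h import *
go(546,-3,75,-9)"
```

```text
t 4.92 slide [ 11.1 143.1  58.3] turn 0.014 rows 2.48 q [-0.3   0.64  0.01  1.83 -0.    0.66 -2.01]
```

play_rows(
  slide=[
    [4,55,0],
    [8,110,20],
    [11,143,58],
    [11,143,58],
    [11,143,58],
  ],
  turn=[0,0.01,0.014,0.014,0.014],
  fingers=[0.2,0.2,0.2,0.2,0.2],
)

```text
clock: 5.55
eef_pos: [546.3, -2.1, 75.6]
tool_rot: [3.14, -0.004, -0.157]
force: [0.3, 0.9, -1.3]
width: 27.4
```

```bash
python3 -c "
from h import *
go(546,-3,49.5,-9)"
```

```text
t 5.55 slide [-0.2  0.9 26.1] turn 0.0 rows 0.42 q [-0.04  0.71 -0.01  1.94  0.02  0.49 -1.8 ]
```

play_rows(
  slide=[
    [0,1,12],
    [0,1,22],
    [0,1,26.5],
    [0,1,26.5],
    [0,1,26.5],
  ],
  turn=[0,0,0,0,0],
  fingers=[0.2,0.2,0.2,0.2,0.2],
)

```text
clock: 6.18
eef_pos: [546.3, -3.0, 49.0]
tool_rot: [3.14, -0.004, -0.157]
force: [-0.0, 0.1, -0.9]
width: 27.2
```

play_rows(
  slide=[
    [0,0,1],
    [0,0,2],
    [0,0,2],
  ],
  turn=[0,0,0],
  fingers=[0.2,0.2,0.2],
)

```text
clock: 6.55
eef_pos: [546.6, -3.1, 48.3]
tool_rot: [3.14, -0.005, -0.157]
force: [-1.7, 0.1, 9.7]
width: 27.6
```

Contact made. Release and rise, to see the parked block.

play_rows(
  slide=[
    [0,0,0],
    [0,0,0],
    [0,0,0],
    [0,0,-40],
    [-20,0,-95],
  ],
  turn=[0,0,0,0,0],
  fingers=[0.6,0.6,0.6,0.6,0.6],
)

```text
clock: 7.18
eef_pos: [526.5, 0.0, 143.0]
tool_rot: [3.14, -0.004, -0.157]
force: [0.6, 0.2, 1.1]
width: 51.2
```

```bash
python3 w.py wp1;python3 - <<'E'
from h import *
W=np.load('pics/wp1.npz')['W']
comps(W,200,450,0,330,72,92)
go(522.5,-306,180,-8.3)
E
```

```text
7.175 [526.5   0.  143. ] [ 3.14  -0.004 -0.157] [0.6 0.2 1.1] [600.1 -10.8 285.7]
   4381 [316. 178.] z nan [nan nan  0.  0.  0.]
t 7.22 slide [ 44.4 303.5 -30. ] turn -0.012 rows 4.93 q [-0.05  0.56 -0.01  1.95  0.02  0.62 -1.8 ]
```

View pics/wp1.png

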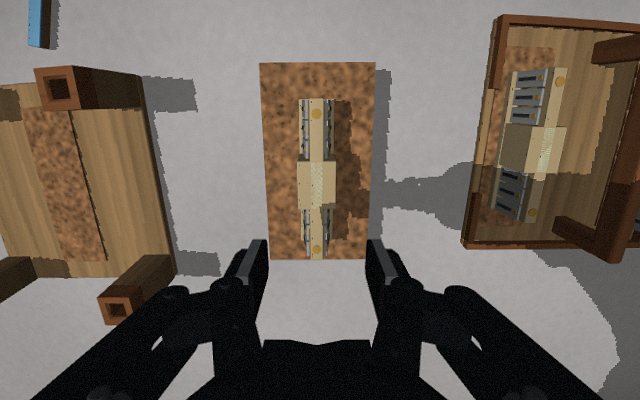

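```bash
python3 - <<'E'
from h import *
W=np.load('pics/wp1.npz')['W']
pca(W,285,350,90,265,72,92)
go(470,-298,200,-8.3)
E
```

```text
mean [[548.6  -2.9]] mid [544.9  -2.3] ang -9.1 ext [117.5  27.2] z 80.7 4210
t 7.22 slide [ -8.5 303.8 -50.5] turn -0.012 rows 4.93 q [-0.05  0.56 -0.01  1.95  0.02  0.62 -1.8 ]
```

play_rows(
  slide=[
    [0,61,-20],
    [-2,122,-40],
    [-4,183,-57],
    [-6,244,-57],
    [-8,304,-57],
  ],
  turn=[0,0,0,0,-0.012],
  fingers=[0.76,0.76,0.76,0.76,0.76],
)

```text
clock: 7.85
eef_pos: [470.4, -298.2, 206.9]
tool_rot: [3.141, -0.011, -0.144]
force: [0.6, 0.1, 0.1]
width: 65.1
```

play_rows(
  slide=[
    [0,0,0],
    [0,0,0],
  ],
  turn=[0,0],
  fingers=[0.76,0.76],
)

```text
clock: 8.1
eef_pos: [470.2, -297.9, 206.6]
tool_rot: [-3.141, -0.01, -0.145]
force: [0.9, 0.4, -0.3]
width: 65.0
```

```bash
python3 w.py wt1;python3 - <<'E'
from h import *
W=np.load('pics/wt1.npz')['W']
comps(W,150,450,0,330,79,94)
comps(W,150,450,0,330,57,74)
E
```

```text
8.1 [ 470.2 -297.9  206.6] [-3.141 -0.01  -0.145] [ 0.9  0.4 -0.3] [ 542.9 -308.   349.8]
   3020 [245. 120.] z nan [ 530.9 -242.3  172.2   11.4  -10.5]
   5621 [318. 123.] z nan [ 425.7 -306.7    0.     0.    81.4]
   87 [253.  41.] z 65.6 [ 604.3 -261.1   18.6    1.3  -10.2]
   2814 [184. 126.] z nan [ 542.7 -171.3  119.8   32.2  -12.4]
   45 [259. 207.] z 65.3 [ 453.7 -236.    18.     0.7   -8.1]
   764 [431. 250.] z nan [ 376.4 -409.4   45.3   22.4  -78.9]
```

View pics/wt1.png

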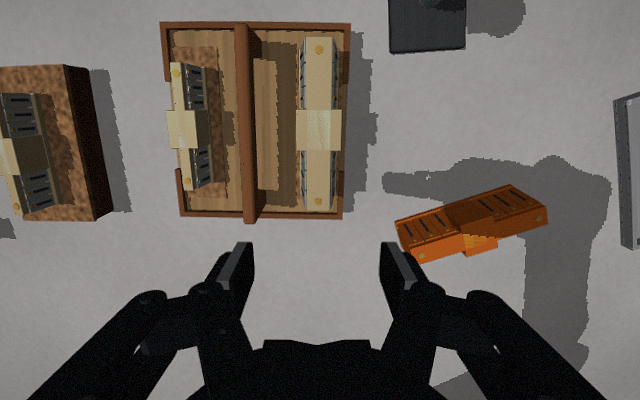

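```bash
python3 - <<'E'
from h import *
W=np.load('pics/wt1.npz')['W']
pca(W,290,345,30,220,79,94)
pca(W,225,262,20,222,80,94)
go(522.5,-306.3,46,-8.3)
E
```

```text
mean [[ 527.  -307.4]] mid [ 522.1 -306.6] ang -8.7 ext [147.9  38.7] z 85.7 5608
mean [[ 538.2 -245. ]] mid [ 531.7 -243.2] ang -9.4 ext [168.3  12.4] z 87.3 2935
t 8.15 slide [ 51.    2.2 161.2] turn 0.002 rows 2.7 q [ 0.54  0.52 -0.04  1.82  0.02  0.8  -1.22]
```

play_rows(
  slide=[
    [25,1,40],
    [51,2,90],
    [51,2,110],
    [51,2,110],
  ],
  turn=[0,0,0,0],
  fingers=[0.76,0.76,0.76,0.76],
)

```text
clock: 8.65
eef_pos: [521.6, -303.0, 95.3]
tool_rot: [-3.138, -0.006, -0.14]
force: [0.4, -0.1, 0.5]
width: 65.1
```

```bash
python3 -c "
from h import *
go(522.3,-306.4,44,-8.6)"
```

```text
t 8.65 slide [ 0.9  3.4 51.3] turn 0.01 rows 0.82 q [ 0.5   0.73 -0.03  1.77  0.03  0.63 -1.26]
```

play_rows(
  slide=[
    [1,3.4,15],
    [1,3.4,35],
    [1,3.4,51],
    [1,3.4,51],
    [1,3.4,51],
  ],
  turn=[0.01,0.01,0.01,0.01,0.01],
  fingers=[0.76,0.76,0.76,0.76,0.76],
)

```text
clock: 9.28
eef_pos: [522.9, -306.6, 44.8]
tool_rot: [-3.138, -0.007, -0.15]
force: [0.5, 0.2, -0.3]
width: 64.8
```

play_rows(
  slide=[
    [0,0,0],
    [0,0,0],
    [0,0,0],
    [0,0,0],
    [0,0,0],
  ],
  turn=[0,0,0,0,0],
  fingers=[0.3,0.3,0.3,0.3,0.3],
)

```text
clock: 9.9
eef_pos: [523.5, -307.2, 45.8]
tool_rot: [-3.139, -0.009, -0.15]
force: [-0.7, -0.0, 5.9]
width: 39.3
```

```bash
python3 w.py wg2; python3 -c "
from h import *
go(522.3,-306.4,160,-8.6)"
```

```text
9.9 [ 523.5 -307.2   45.8] [-3.139 -0.009 -0.15 ] [-0.7 -0.   5.9] [ 596.3 -317.9  188.8]
t 9.95 slide [  -0.3   -0.9 -114.2] turn 0.0 rows 1.83 q [ 0.51  0.81 -0.03  1.78  0.03  0.54 -1.26]
```

View pics/wg2.png

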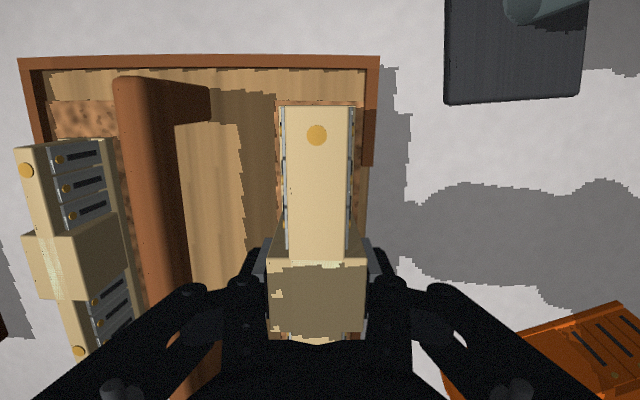

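play_rows(
  slide=[
    [0,0,-30],
    [0,0,-75],
    [0,0,-120],
    [2,-30,-130],
    [5,-80,-130],
  ],
  turn=[0,0,0,0,0],
  fingers=[0.3,0.3,0.3,0.3,0.3],
)

```text
clock: 10.58
eef_pos: [538.9, -230.6, 176.8]
tool_rot: [-3.141, -0.01, -0.155]
force: [1.3, -0.2, -3.6]
width: 39.6
```

```bash
python3 -c "
from h import *
go(562.5,248,165,-7.3)"
```

```text
t 10.57 slide [ -50.5 -476.6   11.6] turn -0.027 rows 7.67 q [ 0.38  0.6  -0.03  1.77  0.02  0.77 -1.38]
```

play_rows(
  slide=[
    [-6,-60,2],
    [-13,-120,4],
    [-19,-180,6],
    [-26,-240,8],
    [-32,-300,9],
  ],
  turn=[0,-0.01,-0.01,-0.02,-0.02],
  fingers=[0.3,0.3,0.3,0.3,0.3],
)

```text
clock: 11.2
eef_pos: [552.5, 72.5, 166.9]
tool_rot: [3.142, -0.009, -0.134]
force: [0.8, -0.5, -3.9]
width: 39.4
```

```bash
python3 -c "
from h import *
go(562.5,248,140,-7.3)"
```

```text
t 11.2 slide [ -13.8 -175.3   26.8] turn -0.007 rows 2.85 q [-0.18  0.57 -0.    1.85  0.01  0.71 -1.89]
```

play_rows(
  slide=[
    [-5,-60,5],
    [-10,-120,10],
    [-14,-175,26],
    [-14,-175,26],
    [-14,-175,26],
  ],
  turn=[-0.007,-0.007,-0.007,-0.007,-0.007],
  fingers=[0.3,0.3,0.3,0.3,0.3],
)

```text
clock: 11.82
eef_pos: [561.3, 247.1, 139.7]
tool_rot: [3.139, -0.007, -0.127]
force: [0.4, -1.2, -3.5]
width: 39.2
```

```bash
python3 w.py wt2; python3 - <<'E'
from h import *
go(562.5,248,36,-7.3)
W=np.load('pics/wt2.npz')['W']
for r in [(78,90),(-4,16)]: comps(W,0,640,0,300,*r)
z=np.nanmedian(W[60:200,295:340,2]); print(z); pca(W,285,350,30,250,z-7,z+7)
E
```

```text
11.825 [561.3 247.1 139.7] [ 3.139 -0.007 -0.127] [ 0.4 -1.2 -3.5] [634.8 238.7 282.6]
t 11.88 slide [ -0.5  -2.2 104.2] turn -0.001 rows 1.67 q [-0.47  0.68  0.01  1.72 -0.    0.74 -2.16]
   1802 [191.  82.] z nan [659.  316.2  28.4  27.9  81.7]
   1792 [440.  81.] z nan [639.2 157.6  28.9  28.   83.3]
   1250 [630. 217.] z nan [nan nan  0.  0.  0.]
   138562 [291. 134.] z nan [765.6 505.6   0.    0.    0. ]
179.06500004633202
mean [[609.5 241.5]] mid [608.1 241.7] ang -7.5 ext [53.4 24.6] z 179.4 9300
```

View pics/wt2.png

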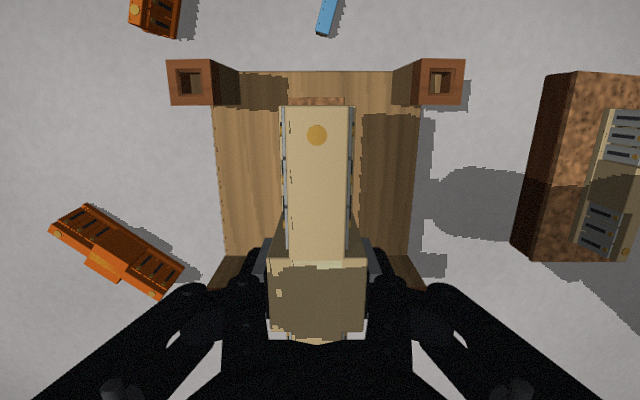

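play_rows(
  slide=[
    [0,-0.5,30],
    [0.5,-1,65],
    [1,-1.5,95],
    [1,-1.5,102],
    [1,-1.5,102],
  ],
  turn=[0,0,0,0,0],
  fingers=[0.3,0.3,0.3,0.3,0.3],
)

```text
clock: 12.5
eef_pos: [564.3, 246.0, 38.5]
tool_rot: [3.139, -0.008, -0.13]
force: [0.0, 0.1, -3.9]
width: 39.4
```

```bash
python3 -c "
from h import *
go(563,247.5,34,-7.3)"
```

```text
t 12.5 slide [-1.5 -1.3  4.5] turn -0.003 rows 0.08 q [-0.47  0.83  0.01  1.76 -0.    0.55 -2.16]
```

play_rows(
  slide=[
    [-1,-1.3,2],
    [-1.3,-1.3,4],
    [-1.3,-1.3,5],
    [-1.3,-1.3,6],
    [-1.3,-1.3,6],
  ],
  turn=[0,0,0,0,0],
  fingers=[0.3,0.3,0.3,0.3,0.3],
)

```text
clock: 13.12
eef_pos: [563.4, 247.7, 34.0]
tool_rot: [3.14, -0.008, -0.13]
force: [-2.3, -1.4, 7.3]
width: 39.6
```

play_rows(
  slide=[
    [0,0,0],
    [0,0,0],
    [0,0,0],
    [0,0,-50],
    [-30,0,-105],
  ],
  turn=[0,0,0,0,0],
  fingers=[0.72,0.72,0.72,0.72,0.72],
)

```text
clock: 13.75
eef_pos: [534.4, 250.9, 139.0]
tool_rot: [3.139, -0.009, -0.133]
force: [0.1, 0.5, 1.1]
width: 61.9
```

play_rows(
  slide=[
    [-20,0,-40],
    [-20,0,-55],
    [-20,0,-55],
  ],
  turn=[0,0,0],
  fingers=[0.6,0.6,0.6],
)

```text
clock: 14.12
eef_pos: [515.2, 253.9, 194.4]
tool_rot: [3.14, -0.012, -0.133]
force: [-0.6, -0.3, -0.6]
width: 51.3
```

```bash
python3 w.py wt3; python3 - <<'E'
from h import *
go(546,-3,120,-9.1)
W=np.load('pics/wt3.npz')['W']
for r in [(78,90),]: comps(W,0,640,0,300,*r)
pca(W,285,350,30,250,66,80)
E
```

```text
14.125 [515.2 253.9 194.4] [ 3.14  -0.012 -0.133] [-0.6 -0.3 -0.6] [587.9 245.  337.7]
t 14.18 slide [ 64.6 249.7  74.6] turn 0.025 rows 4.3 q [-0.53  0.56  0.03  1.78 -0.01  0.79 -2.21]
   1264 [213.  26.] z nan [nan nan  0.  0.  0.]
   1297 [418.  24.] z nan [638.4 138.9  73.2  23.  -67.8]
   2449 [599. 119.] z nan [535.  -26.7 113.1  87.7  53.7]
   763 [403. 232.] z nan [444.3 182.9  70.9  27.1  -9.4]
   806 [232. 233.] z nan [485.  338.4  29.   28.9  -7.6]
mean [[567.5 247.5]] mid [562.8 248.2] ang -7.6 ext [147.8  38.6] z 73.8 5626
```

View pics/wt3.png

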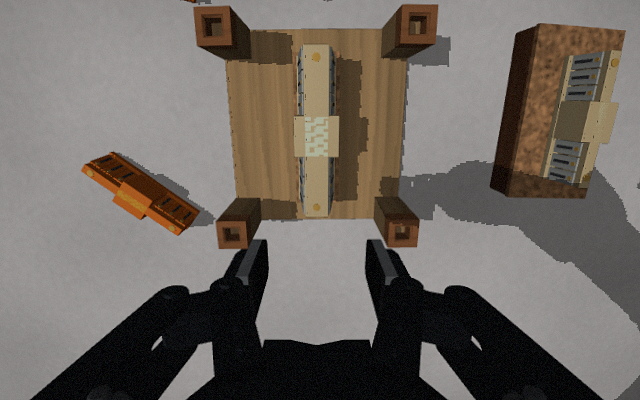

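The tall block stands upright at (316,130), within 1 mm of the bottom tray's centre. Next I pick up low_a again.

play_rows(
  slide=[
    [13,55,5],
    [26,110,20],
    [40,165,35],
    [52,220,45],
    [64,249,50],
  ],
  turn=[0.01,0.02,0.025,0.025,0.025],
  fingers=[0.6,0.6,0.6,0.6,0.6],
)

```text
clock: 14.8
eef_pos: [543.8, -6.8, 141.7]
tool_rot: [3.136, -0.005, -0.163]
force: [0.2, 0.0, -0.0]
width: 51.3
```

```bash
python3 -c "
from h import *
go(545.5,-2.5,48,-9.1)"
```

```text
t 14.8 slide [ 0.5 -5.1 93.7] turn -0.005 rows 1.5 q [-0.05  0.6   0.01  1.91  0.    0.63 -1.78]
```

play_rows(
  slide=[
    [0.5,-5,30],
    [0.5,-5,60],
    [0.5,-5,85],
    [0.5,-5,95],
    [0.5,-5,95],
  ],
  turn=[-0.005,-0.005,-0.005,-0.005,-0.005],
  fingers=[0.6,0.6,0.6,0.6,0.6],
)

```text
clock: 15.42
eef_pos: [544.7, -3.0, 45.4]
tool_rot: [3.135, -0.002, -0.159]
force: [0.4, -0.3, -0.4]
width: 51.2
```

```bash
python3 -c "
from h import *
go(545.5,-2.5,47,-9.1)"
```

```text
t 15.43 slide [ 0.7 -0.6 -1.6] turn 0.0 rows 0.03 q [-0.05  0.76  0.01  1.95  0.01  0.43 -1.79]
```

play_rows(
  slide=[
    [0.5,-0.5,-1.5],
    [0.5,-0.5,-1.5],
    [0.5,-0.5,-1.5],
    [0.5,-0.5,-1.5],
    [0.5,-0.5,-1.5],
  ],
  turn=[0,0,0,0,0],
  fingers=[0.6,0.2,0.2,0.2,0.2],
)

```text
clock: 16.05
eef_pos: [546.1, -2.5, 47.8]
tool_rot: [3.136, -0.004, -0.159]
force: [-1.2, 0.3, 7.1]
width: 27.1
```

play_rows(
  slide=[
    [0,0,0],
    [0,0,-30],
    [0,0,-75],
    [0,0,-115],
    [0,0,-120],
  ],
  turn=[0,0,0,0,0],
  fingers=[0.2,0.2,0.2,0.2,0.2],
)

```text
clock: 16.68
eef_pos: [547.3, -1.6, 170.4]
tool_rot: [3.137, -0.009, -0.159]
force: [0.6, 0.2, -2.0]
width: 27.0
```

```bash
python3 - <<'E'
from h import *
W=np.load('pics/wg1.npz')['W']
T=np.array([564.1,248.2,21.3]);M=R.from_euler('xyz',[3.137,-.001,-.138]).as_matrix()
Q=(W-T)@M; Q=Q.reshape(-1,3); Q=Q[~np.isnan(Q[:,0])]
Q=Q[(abs(Q[:,0])<35)&(abs(Q[:,1])<75)]
for h in range(20,150,8):
    q=Q[(-Q[:,2]>h)&(-Q[:,2]<h+8)]
    if len(q)>20: print(h,len(q),np.percentile(q[:,1],[0.5,99.5]).round(1))
go(524,-306.3,170,-9.3)
E
```

```text
20 1336 [-27.6  26.4]
28 6697 [-24.3  22.8]
36 1089 [-34.8  32.5]
44 1987 [-46.2  44.9]
52 5813 [-49.3  47.8]
60 3465 [-53.3  51.8]
68 6435 [-56.5  55.3]
76 8619 [-60.1  59. ]
84 10091 [-64.1  62.6]
92 4754 [-65.5  64.4]
t 16.68 slide [ 25.2 304.5   2.1] turn 0.004 rows 4.89 q [-0.06  0.56  0.01  1.88  0.    0.7  -1.78]
```

play_rows(
  slide=[
    [5,61,0],
    [10,122,0],
    [15,183,5],
    [19,244,10],
    [23,305,20],
  ],
  turn=[0,0,0,0,0],
  fingers=[0.2,0.2,0.2,0.2,0.2],
)

```text
clock: 17.3
eef_pos: [521.1, -308.1, 150.8]
tool_rot: [3.137, -0.008, -0.159]
force: [1.2, 0.4, -0.9]
width: 27.2
```

```bash
python3 -c "
from h import *
go(521.5,-307.2,80,-9.3)"
```

```text
t 17.3 slide [-0.3 -1.3 70.8] turn 0.004 rows 1.13 q [ 0.5   0.65 -0.02  1.73  0.02  0.74 -1.26]
```

play_rows(
  slide=[
    [0,-1.3,20],
    [0,-1.3,50],
    [0,-1.3,70],
    [0,-1.3,71],
    [0,-1.3,71],
  ],
  turn=[0.004,0.004,0.004,0.004,0.004],
  fingers=[0.2,0.2,0.2,0.2,0.2],
)

```text
clock: 17.92
eef_pos: [521.8, -307.1, 79.7]
tool_rot: [3.138, -0.008, -0.163]
force: [1.1, -0.8, -0.3]
width: 27.3
```

```bash
python3 w.py wl1; python3 - <<'E'
from h import *
go(521.5,-307.2,34,-9.3)
W=np.load('pics/wl1.npz')['W']
comps(W,0,640,0,300,81,93)
E
```

```text
17.925 [ 521.8 -307.1   79.7] [ 3.138 -0.008 -0.163] [ 1.1 -0.8 -0.3] [ 594.7 -317.9  222.7]
t 17.98 slide [-1.1 -0.2 46.3] turn -0.0 rows 0.74 q [ 0.5   0.75 -0.02  1.78  0.03  0.6  -1.27]
   5694 [184. 180.] z nan [ 562.6 -256.1  104.    25.5  -11.3]
   62 [317. 140.] z 86.8 [ 5.793e+02 -3.162e+02  8.400e+00  5.000e-01  7.970e+01]
   68 [292. 227.] z 87.1 [ 539.7 -297.1    3.8    1.3   88.4]
   62 [341. 227.] z nan [ 536.1 -321.1    3.5    0.8   70.8]
   77 [280. 240.] z 88.5 [ 534.4 -290.4    4.7    1.2   79.8]
   81 [353. 240.] z nan [ 528.7 -325.7    4.6    1.1   79. ]
   65 [267. 249.] z 90.2 [ 531.5 -283.3    5.7    1.1   79.1]
   59 [365. 249.] z 90.2 [ 523.6 -331.3    5.1    1.5   82.5]
```

View pics/wl1.png

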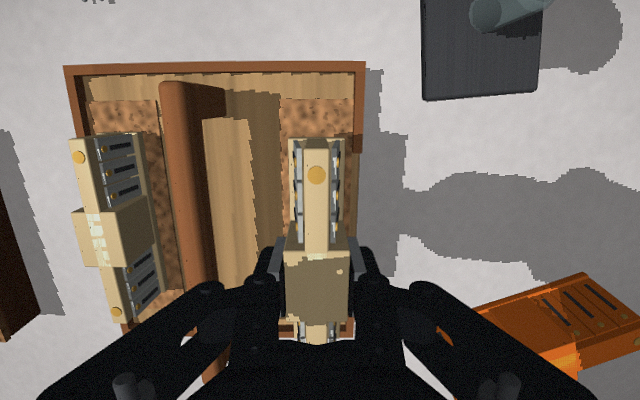

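Low_a hangs over the empty strip, which spans columns 280–357. Descend.

play_rows(
  slide=[
    [-1,0,20],
    [-1,0,36],
    [-1,0,44],
    [-1,0,45],
    [-1,0,45],
  ],
  turn=[0,0,0,0,0],
  fingers=[0.2,0.2,0.2,0.2,0.2],
)

```text
clock: 18.6
eef_pos: [521.9, -307.6, 35.6]
tool_rot: [3.137, -0.01, -0.163]
force: [-0.9, 0.1, -1.3]
width: 27.7
```

play_rows(
  slide=[
    [0,0,1],
    [0,0,2],
    [0,0,2.5],
    [0,0,2.5],
  ],
  turn=[0,0,0,0],
  fingers=[0.2,0.2,0.2,0.2],
)

```text
clock: 19.1
eef_pos: [522.0, -307.6, 33.1]
tool_rot: [3.137, -0.01, -0.162]
force: [-0.6, 0.2, -0.7]
width: 27.2
```

play_rows(
  slide=[
    [0,0,0.7],
    [0,0,1.4],
    [0,0,2],
    [0,0,2],
  ],
  turn=[0,0,0,0],
  fingers=[0.2,0.2,0.2,0.2],
)

```text
clock: 19.6
eef_pos: [522.2, -307.7, 32.7]
tool_rot: [3.137, -0.01, -0.162]
force: [-2.5, 0.7, 11.5]
width: 27.0
```

play_rows(
  slide=[
    [0,0,0],
    [0,0,0],
    [0,0,-5],
    [0,0,-40],
    [-15,0,-100],
  ],
  turn=[0,0,0,0,0],
  fingers=[0.45,0.45,0.45,0.45,0.45],
)

```text
clock: 20.23
eef_pos: [506.1, -303.8, 131.9]
tool_rot: [3.138, -0.007, -0.161]
force: [0.2, -0.3, 1.9]
width: 38.7
```

```bash
python3 -c "
from h import *
go(480,-235,215,-9.3)"
```

```text
t 20.23 slide [-36.2 -63.4 -83.6] turn 0.001 rows 1.78 q [ 0.51  0.66 -0.02  1.79  0.02  0.68 -1.26]
```

play_rows(
  slide=[
    [-15,-25,-40],
    [-36,-63,-84],
    [-36,-63,-84],
    [-36,-63,-84],
  ],
  turn=[0,0,0,0],
  fingers=[0.5,0.5,0.5,0.5],
)

```text
clock: 20.72
eef_pos: [480.1, -236.0, 215.4]
tool_rot: [3.138, -0.008, -0.161]
force: [-0.6, 0.1, -0.2]
width: 42.7
```

```bash
python3 w.py wl2; python3 - <<'E'
from h import *
go(529.5,-243,90,-9.3)
W=np.load('pics/wl2.npz')['W']
comps(W,150,480,0,300,81,93)
comps(W,150,480,0,300,58,73)
E
```

```text
20.725 [ 480.1 -236.   215.4] [ 3.138 -0.008 -0.161] [-0.6  0.1 -0.2] [ 553.1 -246.6  358.4]
t 20.77 slide [ 49.3  -1.8 125. ] turn -0.0 rows 2.15 q [ 0.42  0.48 -0.02  1.86  0.02  0.79 -1.34]
   2628 [315. 121.] z nan [ 530.3 -243.1  172.8   10.4  -10.4]
   2509 [381. 125.] z nan [ 522.9 -307.9  124.9   17.7  -14.3]
   2545 [249. 126.] z nan [ 5.995e+02 -1.889e+02  1.550e+01  3.000e-01  7.950e+01]
   306 [472. 247.] z nan [ 376.6 -392.    27.9   15.1  -24.6]
```

View pics/wl2.png

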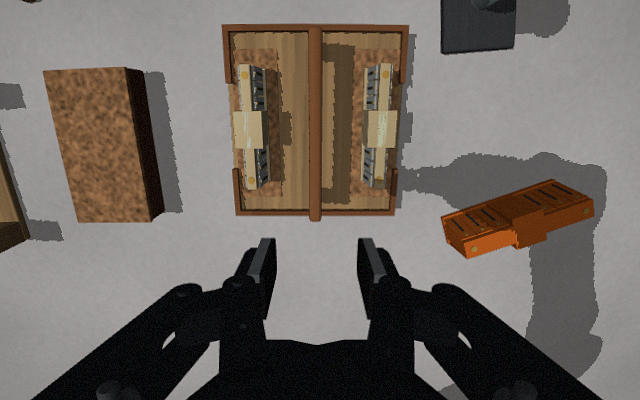

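```bash
python3 - <<'E'
from h import *
W=np.load('pics/wl2.npz')['W']
pca(W,300,330,15,225,80,94)
pca(W,355,400,55,195,58,73)
pca(W,230,275,55,195,58,73)
b=np.array([530.6,-243.1]);a=np.radians(-9.3);E=np.array([[np.cos(a),np.sin(a)],[-np.sin(a),np.cos(a)]])
go(530.3,-243.1,58,-9.3)
# gripper halfwidths vs height for TCP frame at width ~27 already
E
```

```text
mean [[ 537.2 -244.1]] mid [ 530.6 -242.9] ang -9.5 ext [170.2  12. ] z 87.4 2625
mean [[ 523.1 -306.4]] mid [ 520.7 -306.5] ang -9.2 ext [117.7  26.8] z 65.5 2460
mean [[ 543.2 -179.7]] mid [ 541.3 -178.8] ang -9.0 ext [117.9  27.9] z 65.5 2494
t 20.77 slide [ 49.9  -2.  157. ] turn -0.0 rows 2.64 q [ 0.42  0.48 -0.02  1.86  0.02  0.79 -1.34]
```

play_rows(
  slide=[
    [25,-1,40],
    [50,-2,90],
    [50,-2,125],
    [50,-2,145],
    [50,-2,150],
  ],
  turn=[0,0,0,0,0],
  fingers=[0.5,0.5,0.5,0.5,0.5],
)

```text
clock: 21.4
eef_pos: [528.5, -243.5, 62.0]
tool_rot: [3.138, -0.001, -0.164]
force: [0.5, -0.5, 0.7]
width: 42.6
```

```bash
python3 -c "
from h import *
go(530.5,-243,58,-9.4)"
```

```text
t 21.4 slide [ 1.9 -0.9  4. ] turn 0.0 rows 0.07 q [ 0.39  0.76 -0.01  1.85  0.02  0.53 -1.38]
```

play_rows(
  slide=[
    [1.5,-0.9,3],
    [1.5,-0.9,3],
    [1.5,-0.9,3],
    [1.5,-0.9,3],
    [1.5,-0.9,3],
  ],
  turn=[0,0,0,0,0],
  fingers=[0.5,0.5,0,0,0],
)

```text
clock: 22.02
eef_pos: [530.5, -243.0, 59.8]
tool_rot: [3.138, -0.002, -0.164]
force: [-0.8, 0.5, 5.7]
width: 11.1
```

play_rows(
  slide=[
    [0,0,0],
    [0,0,0],
    [0,0,0],
  ],
  turn=[0,0,0],
  fingers=[0,0,0],
)

```text
clock: 22.4
eef_pos: [530.6, -243.0, 59.9]
tool_rot: [3.138, -0.003, -0.164]
force: [0.3, 0.3, 1.9]
width: 10.9
```

play_rows(
  slide=[
    [0,0,-4],
    [0,0,-12],
    [0,0,-24],
    [0,0,-36],
    [0,0,-40],
  ],
  turn=[0,0,0,0,0],
  fingers=[0,0,0,0,0],
)

```text
clock: 23.02
eef_pos: [531.2, -243.2, 101.3]
tool_rot: [3.138, -0.005, -0.164]
force: [-0.2, 0.1, -6.7]
width: 11.3
```

```bash
python3 - <<'E'
from h import *
p,d,c,W,s=grab('side','s1'); cv2.imwrite('pics/s1c.png',cv2.resize(p[80:280,230:480],None,fx=3,fy=3)); print(s['force'],s['torque'])
E
```

```text
[-0.16593468  0.12549186 -6.69589471] [-0.05504848 -0.01136038  0.02135169]
```

View pics/s1c.png

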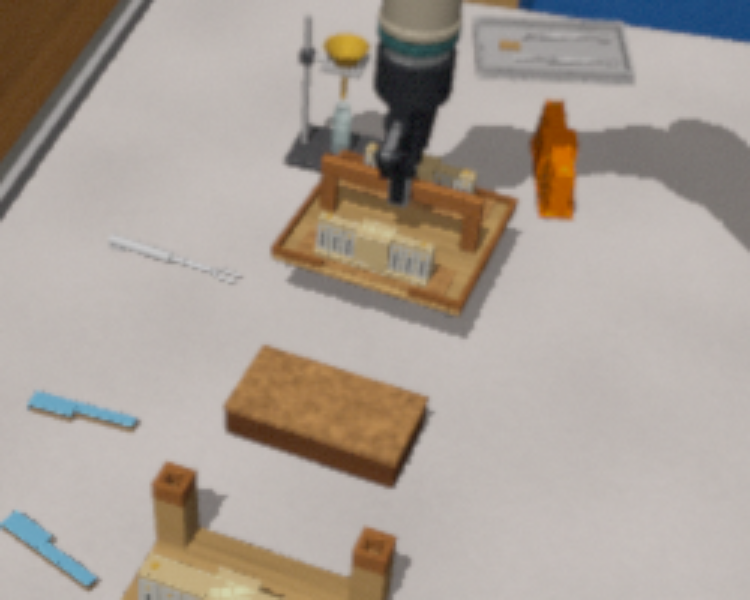

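play_rows(
  slide=[
    [0,0,-12],
    [0,0,-35],
    [0,0,-60],
    [0,0,-80],
    [0,0,-90],
  ],
  turn=[0,0,0,0,0],
  fingers=[0,0,0,0,0],
)

```text
clock: 23.7
eef_pos: [531.2, -242.9, 192.8]
tool_rot: [3.137, -0.006, -0.164]
force: [0.3, 0.7, -5.5]
width: 11.0
```

```bash
python3 -c "
from h import *
go(563,248,190,-7.25)"
```

```text
t 23.7 slide [-4.870e+01 -4.895e+02  4.000e-01] turn -0.037 rows 7.87 q [ 0.39  0.57 -0.02  1.76  0.02  0.81 -1.37]
```

play_rows(
  slide=[
    [-1,-8,0],
    [-3,-28,0],
    [-6,-58,0],
    [-9,-93,0],
    [-13,-130,0],
  ],
  turn=[0,0,-0.005,-0.007,-0.01],
  fingers=[0,0,0,0,0],
)

```text
clock: 24.32
eef_pos: [538.8, -109.4, 191.2]
tool_rot: [3.138, -0.004, -0.153]
force: [0.1, 0.4, -5.7]
width: 11.0
```

play_rows(
  slide=[
    [-4,-36,0],
    [-8,-73,0],
    [-11,-110,0],
    [-15,-147,0],
    [-19,-184,0],
  ],
  turn=[-0.003,-0.006,-0.009,-0.012,-0.015],
  fingers=[0,0,0,0,0],
)

```text
clock: 24.95
eef_pos: [546.5, 78.4, 189.5]
tool_rot: [3.138, -0.002, -0.136]
force: [0.4, -0.5, -5.6]
width: 10.7
```

```bash
python3 -c "
from h import *
go(563,248,190,-7.25)"
```

```text
t 24.95 slide [  -6.6 -170.2   -1.1] turn -0.009 rows 2.73 q [-0.19  0.54 -0.01  1.84  0.01  0.76 -1.91]
```

play_rows(
  slide=[
    [-2,-35,0],
    [-4,-70,0],
    [-5,-105,0],
    [-6,-135,0],
    [-6,-158,0],
  ],
  turn=[0,-0.005,-0.009,-0.009,-0.009],
  fingers=[0,0,0,0,0],
)

```text
clock: 25.58
eef_pos: [560.0, 238.9, 188.0]
tool_rot: [3.138, 0.001, -0.123]
force: [0.6, -0.4, -5.7]
width: 11.1
```

```bash
python3 w.py wz1; python3 - <<'E'
from h import *
go(562,248,190,-7.25)
p,d,c,W,s=grab('top','t1'); cv2.imwrite('pics/t1c.png',cv2.resize(p[120:260,160:340],None,fx=4,fy=4))
E
```

```text
25.575 [560.  238.9 188. ] [ 3.138e+00  1.000e-03 -1.230e-01] [ 0.6 -0.4 -5.7] [634.6 230.8 330.2]
t 25.62 slide [ 0.8 -5.1 -1.8] turn 0.006 rows 0.09 q [-0.45  0.62 -0.01  1.68  0.01  0.84 -2.15]
```

View pics/wz1.png

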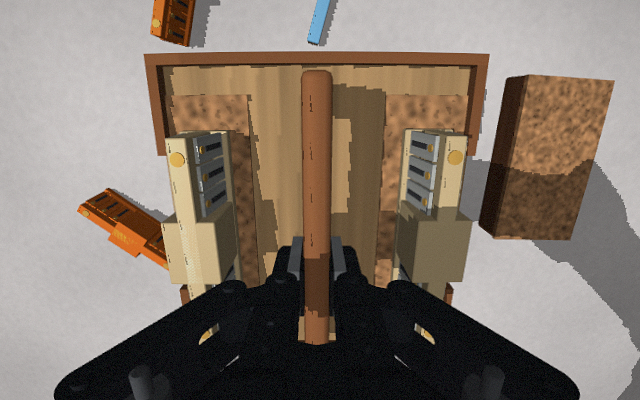

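View pics/t1c.png

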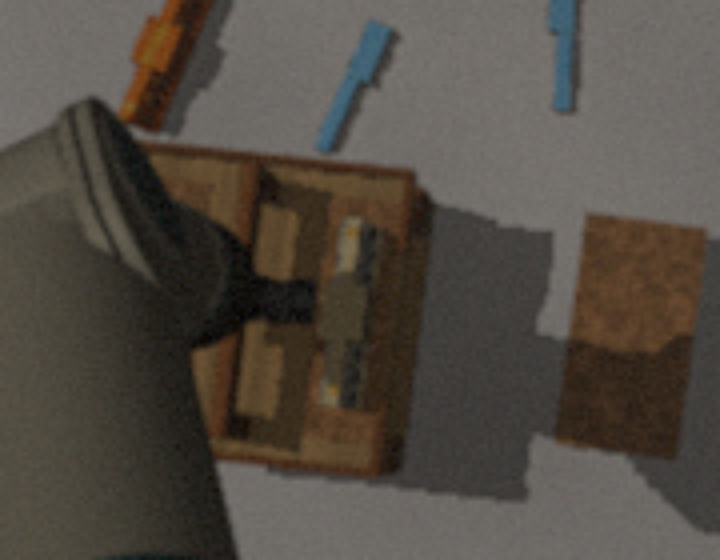

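```bash
cat > rim.py <<'E'
from h import *
import sys
n=sys.argv[1]; W=np.load(f'pics/{n}.npz')['W']; zt=float(sys.argv[2])
Z=W[...,2]
# far rim outer edge: in each column, first row with z near rim top
E=[];L=[];Rr=[]
for u in range(165,470,4):
    r=np.where(abs(Z[30:120,u]-zt)<5)[0]
    if len(r): E.append(W[30+r[0],u])
for v in range(75,140,3):
    r=np.where(abs(Z[v,100:640]-zt)<5)[0]
    if len(r): L.append(W[v,100+r[0]]); Rr.append(W[v,100+r[-1]])
def line(P):
    P=np.array(P)[:,:2].astype(np.float32); vx,vy,x,y=cv2.fitLine(P,cv2.DIST_HUBER,0,.01,.01).ravel(); return np.array([vx,vy]),np.array([x,y])
fe,le,re=line(E),line(L),line(Rr)
an=lambda v:np.degrees(np.arctan2(v[1],v[0]))
print('far edge ang',an(fe[0])%180-90,'sides',(an(le[0])+90)%180-90,(an(re[0])+90)%180-90,'z',np.median(np.array(E)[:,2]))
def X(a,b): t=np.linalg.solve(np.stack([a[0],-b[0]],1),b[1]-a[1]); return a[1]+t[0]*a[0]
cl,cr=X(fe,le),X(fe,re); print(cl,cr,np.linalg.norm(cl-cr))
ax=(cr-cl)/np.linalg.norm(cr-cl); f=np.array([-ax[1],ax[0]]); 
cen=(cl+cr)/2-102*f; print('tray centre',cen.round(1),'yaw',np.degrees(np.arctan2(f[1],f[0])).round(2), 'rel TCP', (cen-ctrl.read_state()['eef_pos'][:2]).round(1))
E
python3 rim.py wz1 158; python3 - <<'E'
from h import *
W=np.load('pics/wz1.npz')['W']
z=np.nanmedian(W[100:200,308:326,2]); print('bar top',z); pca(W,295,340,65,250,z-6,z+6)
E
```

```text
far edge ang -7.1636505 sides -6.9946136 -7.0038605 z 157.38224044272243
[672.2571  319.90204] [648.9053 134.1051] 187.25867
tray centre [559.4 239.7] yaw -7.16 rel TCP [-1.2 -1.3]
bar top 215.52002151815074
mean [[612.9 233.1]] mid [610.1 233.4] ang -7.1 ext [71.3 11.9] z 215.2 5342
```

```bash
python3 -c "
from h import *
go(562.4,247.2,155,-7.3)"
```

```text
t 25.68 slide [ 1.  -6.4 33.2] turn 0.006 rows 0.54 q [-0.45  0.62 -0.01  1.68  0.01  0.84 -2.15]
```

play_rows(
  slide=[
    [1,-3,8],
    [1,-6.5,20],
    [1,-6.5,29],
    [1,-6.5,33],
    [1,-6.5,33],
  ],
  turn=[0.003,0.006,0.006,0.006,0.006],
  fingers=[0,0,0,0,0],
)

```text
clock: 26.3
eef_pos: [562.3, 246.7, 154.8]
tool_rot: [3.14, 0.0, -0.128]
force: [-0.4, -0.1, -5.5]
width: 11.1
```

play_rows(
  slide=[
    [0,0,0],
    [0,0,0],
  ],
  turn=[0,0],
  fingers=[0,0],
)

```text
clock: 26.55
eef_pos: [562.6, 246.7, 155.2]
tool_rot: [3.141, -0.0, -0.128]
force: [-0.1, -0.6, -6.1]
width: 11.1
```

```bash
python3 w.py wz2; python3 rim.py wz2 125; python3 - <<'E'
from h import *
go(562.4,247.2,132,-7.3)
W=np.load('pics/wz2.npz')['W']
Z=W[...,2]
for u in (160,200,250,300,330,380,430,470): 
    q=Z[30:80,u]; q=q[abs(q-125)<6]; print(u,np.median(q).round(1),end=' ')
p,d,c,W,s=grab('side','s2'); cv2.imwrite('pics/s2c.png',cv2.resize(p[190:390,200:450],None,fx=3,fy=3))
E
```

```text
26.55 [562.6 246.7 155.2] [ 3.141 -0.    -0.128] [-0.1 -0.6 -6.1] [636.9 237.8 297.6]
far edge ang -7.372566 sides -8.649139 -6.8709793 z 124.74635128605576
[675.0702  326.48828] [651.15234 141.638  ] 186.39122
tray centre [562.  247.2] yaw -7.37 rel TCP [-0.6  0.4]
t 26.6 slide [-0.2 -0.5 23.2] turn -0.0 rows 0.37 q [-0.45  0.66 -0.01  1.7   0.01  0.78 -2.16]
160 122.8 200 124.4 250 124.4 300 124.5 330 124.6 380 124.7 430 124.4 470 125.0
```

View pics/s2c.png

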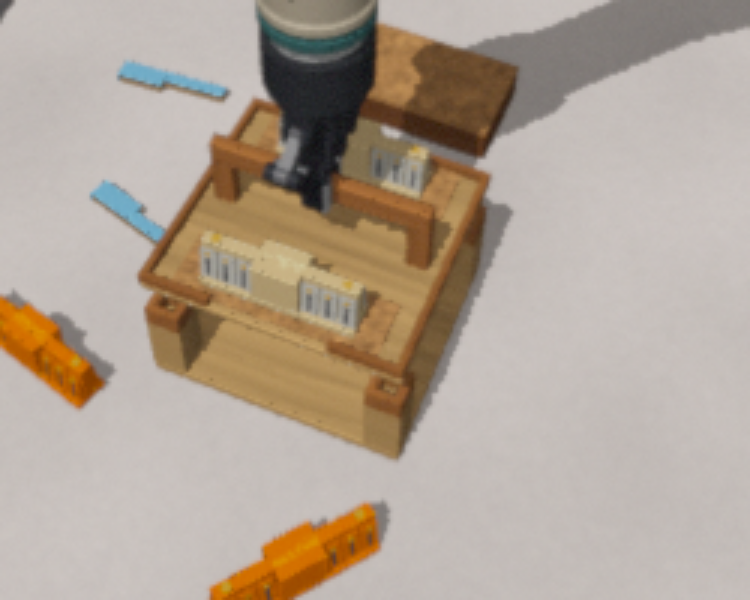

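play_rows(
  slide=[
    [-0.2,-0.6,4],
    [-0.2,-0.6,8],
    [-0.2,-0.6,12],
    [-0.2,-0.6,16],
    [-0.2,-0.6,16],
  ],
  turn=[0,0,0,0,0],
  fingers=[0,0,0,0,0],
)

```text
clock: 27.28
eef_pos: [562.0, 247.2, 138.6]
tool_rot: [3.14, 0.001, -0.128]
force: [-0.0, 0.3, -5.0]
width: 10.8
```

play_rows(
  slide=[
    [0,0,3],
    [0,0,5.5],
    [0,0,7],
    [0,0,7.5],
    [0,0,7.5],
  ],
  turn=[0,0,0,0,0],
  fingers=[0,0,0,0,0],
)

```text
clock: 27.9
eef_pos: [562.1, 247.2, 131.1]
tool_rot: [3.14, 0.001, -0.128]
force: [0.0, -0.6, -5.1]
width: 10.9
```

play_rows(
  slide=[
    [0,0,0.7],
    [0,0,1.4],
    [0,0,2],
    [0,0,2],
  ],
  turn=[0,0,0,0],
  fingers=[0,0,0,0],
)

```text
clock: 28.4
eef_pos: [562.1, 247.2, 129.9]
tool_rot: [3.14, 0.0, -0.128]
force: [-4.2, -1.7, 4.0]
width: 11.3
```

```bash
python3 w.py wz3; python3 rim.py wz3 100
```

```text
28.4 [562.1 247.2 129.9] [ 3.14   0.    -0.128] [-4.2 -1.7  4. ] [636.5 238.5 272.3]
far edge ang -7.3569183 sides -7.0590286 -7.594063 z 99.70216373077798
[674.4664  327.61044] [650.46094 141.68408] 187.46967
tray centre [561.3 247.7] yaw -7.36 rel TCP [-0.7  0.5]
```

play_rows(
  slide=[
    [0,0,0],
    [0,0,0],
    [0,0,0],
    [0,0,-10],
    [0,0,-40],
  ],
  turn=[0,0,0,0,0],
  fingers=[0.4,0.4,0.4,0.4,0.4],
)

```text
clock: 29.08
eef_pos: [561.1, 246.9, 169.4]
tool_rot: [3.139, 0.003, -0.128]
force: [-0.8, -0.6, -0.3]
width: 34.3
```

play_rows(
  slide=[
    [-20,0,-50],
    [-50,10,-100],
    [-60,10,-120],
    [-60,10,-120],
  ],
  turn=[0,0,0,0],
  fingers=[0.4,0.4,0.4,0.4],
)

```text
clock: 29.58
eef_pos: [501.3, 245.7, 292.1]
tool_rot: [-3.141, -0.001, -0.127]
force: [1.2, 0.1, -0.3]
width: 34.1
```

```bash
python3 w.py wf; python3 - <<'E'
from h import *
W=np.load('pics/wf.npz')['W']
comps(W,150,480,0,330,149,166)
comps(W,150,480,0,330,95,106)
comps(W,100,520,0,330,127,144)
p,d,c,W,s=grab('side','s3'); cv2.imwrite('pics/s3c.png',cv2.resize(p[190:390,200:450],None,fx=3,fy=3))
E
```

```text
29.575 [501.3 245.7 292.1] [-3.141e+00 -1.000e-03 -1.270e-01] [ 1.2  0.1 -0.3] [575.5 236.9 434.6]
   2606 [306. 110.] z nan [561.7 247.4 172.3  10.1  -8.5]
   1002 [245.  28.] z nan [641.9 289.2  86.3  54.7  83. ]
   1045 [369.  27.] z nan [645.5 175.5 105.1  49.1  53.1]
   184 [357.  77.] z 100.9 [595.1 191.1  41.    4.3  -5.3]
   213 [257.  80.] z nan [607.3 296.7  42.2   5.7  -7.8]
   170 [261. 152.] z nan [530.5 304.9  41.9   2.9 -13.6]
   134 [355. 151.] z 100.9 [516.9 201.   38.5   3.5  -6.6]
   699 [252. 193.] z nan [493.9 308.   84.8  55.7  81.5]
   698 [364. 194.] z nan [462.7 198.7 103.3  45.4 -64.5]
   2524 [372. 114.] z nan [550.6 185.1 128.9  26.7  -6.6]
   2535 [242. 116.] z nan [nan nan  0.  0.  0.]
```

View pics/s3c.png

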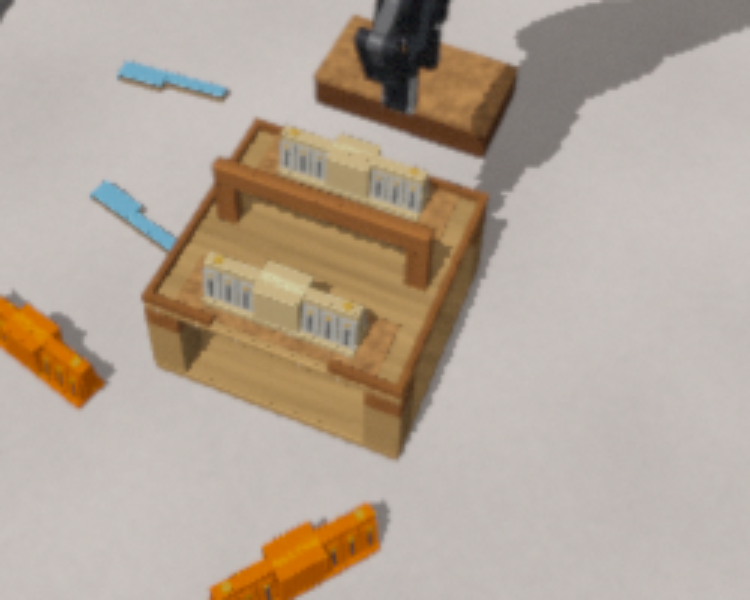

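View pics/wf.png

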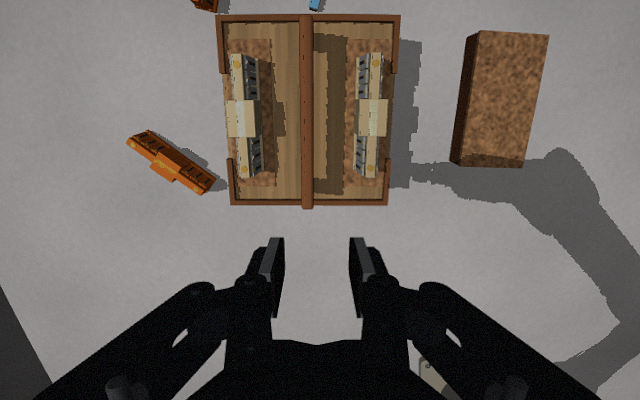

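```bash
python3 - <<'E'
from h import *
W=np.load('pics/wf.npz')['W']
pca(W,292,320,10,215,150,166)
pca(W,350,395,45,185,128,146)
pca(W,220,268,45,185,128,146)
print(ctrl.finish_job())
E
```

```text
mean [[568.  246.9]] mid [562.  247.7] ang -7.2 ext [169.7  12.1] z 157.5 2597
mean [[557.5 184.4]] mid [554.8 184.3] ang -6.9 ext [118.2  26.8] z 135.6 2447
mean [[572.2 311.5]] mid [569.9 312.4] ang -7.1 ext [117.8  27.3] z 135.6 2448
the job is handed in; nothing more can be done
None
```

The swap is done, the carrying tray is stacked on the bottom tray, and I handed the job in at about 30 s of the 134 s allowed. No verdict was reported. My last checks were inside the limits.

I parked one low block on the cork block and moved the tall one to the bottom tray. Then I put the parked low block on the freed strip of the carrying tray, lifted that tray by its handle and lowered it onto the posts.

| Check | Measured | Should be |
|---|---|---|
| Bar centre, offset from bottom tray centre | within 0.5 mm | within 6 mm |
| Bar top height | 157.5 mm | 158 mm when fully home |
| Bar direction | -7.2° | -7.25° (bottom tray) |
| Low blocks, across from the bar | about 64 and 65 mm | 64 mm |
| Low blocks, in line with the bar | within 0.3° | within 11° |
| Low blocks, along the strip | within about 1 mm | within 15 mm |
| Tall block, before stacking | about 1 mm and 0.4° off, upright | within 15 mm along, 13 mm across, 11° |

- **Pins:** they went in without any force until the board met the posts.
- **At the end:** the gripper was about 12 cm clear of the tray.
- **Disagreement:** the top camera placed the bottom tray about 2 mm nearer in x than the wrist camera did. I used the wrist camera throughout.
- **Not checked:** I did not measure the tall block again after stacking, because the carrying tray hides it. I did not measure the keys, the lifter or the funnel stand at the end. I kept clear of them, and both keys looked undisturbed in the last side picture.

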